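# Switch on the induction hob by its keys

## Robot

A 6-joint arm with a two-finger parallel gripper is mounted at the origin on the work surface. World frame = base frame: x ahead of the robot, y to its left, z up, the work surface at z = 0. Lengths are in m, angles in degrees, forces in N, time in s.
With the tool pointing down it reaches from about 0.4 to 0.825 m from the base axis. Payload 7 kg.
Tool frame: the origin (TCP) lies at the centre of the arm's flange, where the gripper is bolted on; the fingertips stand 178 mm ahead of it and the grasp point (between the pads) lies 159 mm ahead of it; z points along the fingers, y is the line along which they close (so a half turn about z gives the same grasp; the last joint's range is limited). The gripper opens to 88 mm and grips with 3 to 60 N. Pads are 19 mm wide; open, the fingers measure 130 mm over their backs; the gripper's body (78 mm by 193 mm) begins 47 mm behind the grasp point.
Start: joints at [-49.612, 20.546, 0.682, 0, -70.136, -16.507], TCP at [0.273, -0.617, 0.405] pointing down, gripper open.
Joint ranges: [-176.03, 176.03], [-82.01, 121.73], [-58.28, 71.71], [-173.87, 95.51], [-174.79, -0.11], [-173.66, 173.66]. Speed limits (degrees/s): [136.94, 136.94, 172.46, 180, 180, 180].

## Interface

Orientations are given as [roll, pitch, yaw] about the fixed x, y, z axes, in that order (R = Rz(yaw) Ry(pitch) Rx(roll)).
In Python, from plant import telemetry, snapshot, workorder, nets gives the robot as it stands.
- The arm moves only by the shell command python3 -m creep 'ROWS'. ROWS is JSON, a list that holds one entry, the list of rows, each a list of 5 numbers: the shift along the tool's x, y, z normalised to -1 to 1, where 1 is 0.2 m, then the turn about the tool's z normalised to -1 to 1, where 1 is pi/2 rad, then the opening, from 0 (shut) to 1 (fully open). In form: [[[x, y, z, spin, hand], ...]]. A call has 1 to 8 rows; each row shifts and turns the commanded pose from where the row before left it, along the tool's axes as they then stand; what a row does not reach is not made up. A row lasts 1/12 s, in which the tool goes at most 41.7 mm and 7.16 degrees, less where a joint would pass 70% of its speed; a pose out of reach is approached as far as the arm can. A call with a number of a shift or a turn outside -1 to 1 is refused whole. A call with a gripper value outside its range is refused whole. The fingers move at their own pace and stop on an object; the grip force is fixed at half the most. Time passes only in rows, so rows that do not move let the fingers close. It gives the time, the measured TCP pose, the force, the opening and the grip force at its end, in the units of the state.
- telemetry.get_obs(): the state, without advancing time (a new reading comes with each control period).
- snapshot(name): name is "side" or "top"; returns a dict with "frame" (400x640x3 uint8, red, green, blue), "fx", "fy", "cx", "cy" (pixels), "k1" (the pictures are not rectified: a ray, as slopes to the right and down, at radius r is drawn at 1 + k1 r^2 times it, then the intrinsics apply), "rvec" (rotation vector, rad) and "tvec" (3), from world to camera coordinates, as OpenCV has them. Camera axes: x right, y down, z forward; pixel columns grow to the right and rows downward; lengths in m; the calibration is good to about 2 mm. A picture is of the moment at which its call begins. There is no depth.
- workorder.close_job(): hands the job in; it is judged then, once.
Trained networks look in a picture, given as the dict that the camera call returned (one of the last four; its "shot" number tells which), for a name from the list of things; names that differ only in an ending like _2 or _b are one class to them, and where a whole thing is asked for, a point or a joint stands for the part that bears it (a point fixed in the world has none). Each returns a list of dicts, best first, with "confidence" (0 to 1); they miss things now and then, are a little off and sometimes report something else, mostly with a low value. They report only what shows in the picture. A call takes as long as a camera call.
- nets.find_in(picture, query): "uv" ([column, row] in pixels, amid what is visible of it).
- nets.masks_of(picture, query): "region" (400x640 bool, what is visible of it) and "uv" ([column, row] in pixels, amid what is visible of it).
- nets.landmark_of(picture, query): "uv" ([column, row] in pixels: a listed point, or the origin of a listed thing).
The state is a dict: "clock": time; "joint_pos": joint angles; "qvel": joint speeds; "tau": joint torques, N m; "tool_pos": TCP position; "orientation": TCP orientation; "force": force on the tool from outside, world axes, zero at the start; "moment": the same for the moment, N m; "opening": finger opening in m; "gripper_force": force on a finger pad.
Only numpy, scipy, OpenCV 4.12 (cv2) and the standard library are available. Lean on these libraries where they do the work, as an engineer would, in place of code of your own. Each camera call takes 0.05 s, during which the arm holds its last target. There are 200 camera calls.

## Task

Switch the hob on under the pot: lightly push in the red key, then the yellow key, then the green key, each past half way but without ramming it against its stop, so that all three stay in. Leave the blue key as it is, and do not pick up or shift the pot, mug, salt jar or spoon.

Things in the scene. Friction and masses are not known exactly. Their poses are not given: they have to be found in the camera images.
- hob: portable induction hob, fixed: black slab 300 mm (its x) by 440 mm (its y), top face 50 mm above the worktop. Origin: centre of its underside, on the worktop; z up. The cooking zone with the pot is on its +y half, the key panel (four round keys in a 2 x 2 square, 70 mm apart, centred about 130 mm from the origin towards -y) on its -y half. Which colour sits at which of the four places changes.
- red_seat: flat aluminium ring, 44 mm across and 3 mm high, fixed on the hob's top face round the red key. Origin: on the key's axis at the hob's top face (50 mm above the worktop).
- red_top (a point): centre of the top face of the red key, a round red plastic push key 32 mm across; with the key fully out it stands 16 mm above the hob's top face. It goes down with the key.
- red_key (a joint): how far the red key is pushed in, straight down, m: 0 fully out, 0.010 fully in (against a hard stop). Pushing it in takes about 3.2 N at the start, 4.6 N half way and 6 N when fully in, plus 15 N per m/s; it does not spring back but stays where it is left. It starts within 0.001 of fully out.
- yellow_seat: flat aluminium ring, 44 mm across and 3 mm high, fixed on the hob's top face round the yellow key. Origin: on the key's axis at the hob's top face (50 mm above the worktop).
- yellow_top (a point): centre of the top face of the yellow key, a round yellow plastic push key 32 mm across; with the key fully out it stands 16 mm above the hob's top face. It goes down with the key.
- yellow_key (a joint): how far the yellow key is pushed in, straight down, m: 0 fully out, 0.010 fully in (against a hard stop). Pushing it in takes about 3.2 N at the start, 4.6 N half way and 6 N when fully in, plus 15 N per m/s; it does not spring back but stays where it is left. It starts within 0.001 of fully out.
- green_seat: flat aluminium ring, 44 mm across and 3 mm high, fixed on the hob's top face round the green key. Origin: on the key's axis at the hob's top face (50 mm above the worktop).
- green_top (a point): centre of the top face of the green key, a round green plastic push key 32 mm across; with the key fully out it stands 16 mm above the hob's top face. It goes down with the key.
- green_key (a joint): how far the green key is pushed in, straight down, m: 0 fully out, 0.010 fully in (against a hard stop). Pushing it in takes about 3.2 N at the start, 4.6 N half way and 6 N when fully in, plus 15 N per m/s; it does not spring back but stays where it is left. It starts within 0.001 of fully out.
- blue_seat: flat aluminium ring, 44 mm across and 3 mm high, fixed on the hob's top face round the blue key. Origin: on the key's axis at the hob's top face (50 mm above the worktop).
- blue_top (a point): centre of the top face of the blue key, a round blue plastic push key 32 mm across; with the key fully out it stands 16 mm above the hob's top face. It goes down with the key.
- blue_key (a joint): how far the blue key is pushed in, straight down, m: 0 fully out, 0.010 fully in (against a hard stop). Pushing it in takes about 3.2 N at the start, 4.6 N half way and 6 N when fully in, plus 15 N per m/s; it does not spring back but stays where it is left. It starts anywhere from 0 to 0.006.
- pot: red lidded cooking pot, loose, 170 mm across (handles 228 mm over all), 112 mm high with its steel lid knob, about 1.6 kg, standing on the hob's cooking zone. Origin: centre of its underside. Bystander.
- mug: white mug, loose, 76 mm across, 90 mm high, on the worktop beside the key panel. Origin: centre of its underside. Bystander.
- salt: clear salt jar with steel cap, loose, 48 mm across, 95 mm high, on the worktop beside the key panel. Origin: centre of its underside. Bystander.
- spoon: wooden cooking spoon, loose, 260 mm long, lying on the worktop beyond the hob. Bystander.

How it is judged:
By the outcome, as a careful person would: the job done as asked, in the order asked, and still so for the second after the job is handed in, with the robot touching nothing.
It also fails if it takes over 43 s, if anything falls off the work surface, if the arm or the gripper's body presses on something with over 40 N, if the wrist force passes 120 N, or if a joint passes its speed limit or range.

## Working session

There is one attempt and no reset: what is moved stays moved. The work goes in short steps, Python scripts to look and compute and a shell command to move; the robot and the scene stay as the last step left them, time stands still between calls to the robot, and variables do not carry over. Pictures are saved under pics/ and viewed, at most 10 in all, crops included, and the job is handed in when it is done.

```bash
mkdir -p pics
cat > h.py <<'E'
import numpy as np, cv2
from plant import telemetry, snapshot, workorder, nets
def ray(p,uv):
    K=np.array([[p["fx"],0,p["cx"]],[0,p["fy"],p["cy"]],[0,0,1.]])
    n=cv2.undistortPoints(np.array([[uv]],float),K,np.array([p["k1"],0,0,0.]))[0,0]
    R=cv2.Rodrigues(np.array(p["rvec"],float))[0]; t=np.array(p["tvec"],float).ravel()
    return -R.T@t, R.T@np.array([n[0],n[1],1])
def onz(p,uv,z):
    c,d=ray(p,uv); return c+d*(z-c[2])/d[2]
def save(p,n): cv2.imwrite(n,p["frame"][:,:,::-1])
E
python3 - <<'E'
from h import *
np.set_printoptions(precision=4,suppress=True)
o=telemetry.get_obs(); print(o)
for n in("top","side"):
    p=snapshot(n); save(p,f"pics/{n}0.png"); print(n,ray(p,[p["cx"],p["cy"]]))
    for c in("red","yellow","green","blue"):
        for q,z in((c+"_top",.066),(c+"_seat",.05)):
            for r in nets.landmark_of(p,q)[:2]: print(q,np.round(r["uv"],1),round(r["confidence"],2),onz(p,r["uv"],z))
    for q,z in(("hob",0),("pot",.05),("mug",0),("salt",0)):
        for r in nets.landmark_of(p,q)[:1]: print(q,np.round(r["uv"],1),round(r["confidence"],2),onz(p,r["uv"],z))
E
```

```text
{'clock': 0.0, 'joint_pos': array([-49.6126,  20.5918,   0.6324,  -0.0204, -70.1369, -16.5076]), 'qvel': array([ 0.0306, -0.0106,  0.0619,  0.016 ,  0.0008, -0.0494]), 'tau': array([  0.0003, -58.2727,  29.3063,   6.9975,   0.0071,  -0.0002]), 'tool_pos': array([ 0.2732, -0.617 ,  0.4037]), 'orientation': array([ 179.9022,   -0.0089, -156.1271]), 'force': array([-0.1507, -0.3139, -0.3801]), 'moment': array([-0.0089,  0.007 ,  0.0007]), 'gripper_force': 0.0, 'opening': 0.08767306130021268}
top (array([0.5097, 0.0268, 1.0371]), array([ 0.0851, -0.0373, -0.9957]))
red_top [220.2 226.4] 0.66 [0.53   0.2064 0.066 ]
red_top [338.6 220.7] 0.5 [ 0.5377 -0.069   0.066 ]
red_seat [335.9 217.8] 0.6 [ 0.5452 -0.0643  0.05  ]
yellow_top [305.5 192.4] 0.45 [0.6057 0.0073 0.066 ]
yellow_seat [302.4 198.2] 0.7 [0.5935 0.0147 0.05  ]
yellow_seat [337.6 218.2] 0.23 [ 0.5442 -0.0683  0.05  ]
green_top [336.2 189.4] 0.72 [ 0.6116 -0.0652  0.066 ]
green_top [223.1 225.7] 0.62 [0.5315 0.1998 0.066 ]
green_seat [334.2 189.8] 0.69 [ 0.6124 -0.0619  0.05  ]
blue_top [222.7 225.5] 0.58 [0.532  0.2007 0.066 ]

[... 457 characters left out ...]
5 0.2178 0.066 ]
red_seat [353.8 197.8] 0.56 [ 0.5526 -0.0705  0.05  ]
yellow_top [314.2 207.5] 0.74 [0.6007 0.0109 0.066 ]
yellow_seat [315.6 213.1] 0.63 [0.5982 0.0102 0.05  ]
green_top [322.5 184.4] 0.5 [ 0.6231 -0.057   0.066 ]
green_top [352.9 194.5] 0.27 [ 0.5514 -0.0639  0.066 ]
green_seat [325.8 190.4] 0.53 [ 0.6161 -0.0589  0.05  ]
green_seat [343.3 215.2] 0.38 [ 0.5457 -0.0145  0.05  ]
blue_top [344.  215.9] 0.6 [ 0.5359 -0.0004  0.066 ]
blue_seat [341.6 218.4] 0.54 [ 0.544  -0.0049  0.05  ]
hob [356.4 197.6] 0.71 [ 0.5718 -0.1187  0.    ]
pot [288.7 294.7] 0.65 [0.529  0.2087 0.05  ]
mug [395.  169.3] 0.69 [ 0.54   -0.2519  0.    ]
salt [327.7 169. ] 0.59 [ 0.6798 -0.1686  0.    ]
```

```bash
cat >> h.py <<'E'
HUE={"red":0,"yellow":27,"green":65,"blue":112}
def blob(p,c,near,rad=16):
    hsv=cv2.cvtColor(p["frame"],cv2.COLOR_RGB2HSV).astype(int)
    dh=np.abs((hsv[...,0]-HUE[c]+90)%180-90)
    m=(dh<12)&(hsv[...,1]>100)&(hsv[...,2]>60)
    yy,xx=np.mgrid[:400,:640]; m&=np.hypot(xx-near[0],yy-near[1])<rad
    return np.array([xx[m].mean(),yy[m].mean()]),m.sum(),(np.ptp(xx[m])+1,np.ptp(yy[m])+1)
E
python3 - <<'E'
from h import *
np.set_printoptions(precision=4,suppress=True)
N={"top":dict(red=(337,219),yellow=(304,194),green=(335,189),blue=(309,221)),"side":dict(red=(354,194),yellow=(314,208),green=(323,186),blue=(343,216))}
for n in N:
    p=snapshot(n)
    for c in N[n]:
        try:
            uv,k,s=blob(p,c,N[n][c]); print(n,c,uv,k,s,onz(p,uv,.066),onz(p,uv,.060))
        except Exception as e: print(n,c,e)
t=cv2.imread("pics/top0.png")[130:280,180:440]; s=cv2.imread("pics/side0.png")[130:280,250:450]
t=cv2.resize(t,None,fx=3,fy=2*1.0 if 0 else 3)[:,:]
cv2.imwrite("pics/c0.png",np.vstack([cv2.resize(cv2.imread("pics/top0.png")[130:280,190:430],(480,300)),cv2.resize(cv2.imread("pics/side0.png")[130:280,250:490],(480,300))]))
E
```

```text
top red [338.2595 217.0076] 131 (np.int64(13), np.int64(13)) [ 0.5464 -0.0684  0.066 ] [ 0.5466 -0.069   0.06  ]
top yellow [303.5079 193.6667] 126 (np.int64(12), np.int64(13)) [0.6028 0.0121 0.066 ] [0.6034 0.012  0.06  ]
top green [332.5    188.2931] 116 (np.int64(12), np.int64(12)) [ 0.6144 -0.0566  0.066 ] [ 0.615  -0.0571  0.06  ]
top blue [309.2941 222.7059] 119 (np.int64(12), np.int64(12)) [ 0.5344 -0.0002  0.066 ] [ 0.5345 -0.0003  0.06  ]
side red [355.9282 194.4308] 195 (np.int64(18), np.int64(23)) [ 0.546  -0.0673  0.066 ] [ 0.5489 -0.0728  0.06  ]
side yellow [312.6635 208.0673] 208 (np.int64(18), np.int64(16)) [0.6025 0.0139 0.066 ] [0.6058 0.0091 0.06  ]
side green [325.4969 185.956 ] 159 (np.int64(16), np.int64(14)) [ 0.615  -0.0562  0.066 ] [ 0.6184 -0.0616  0.06  ]
side blue [344.4615 217.426 ] 169 (np.int64(14), np.int64(14)) [0.5329 0.0027 0.066 ] [ 0.5357 -0.0022  0.06  ]
```

View pics/c0.png

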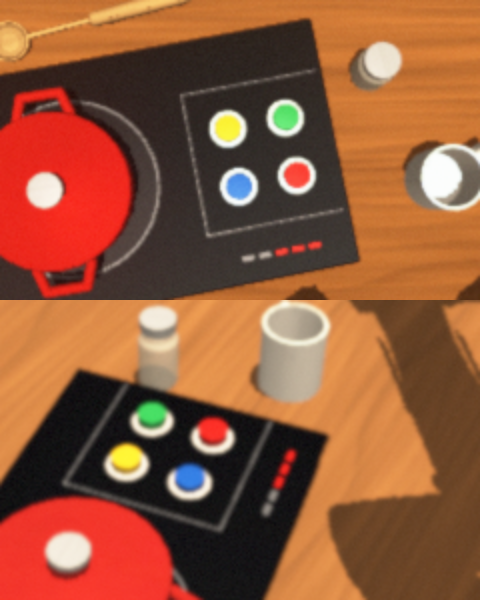

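The crop shows the keys in the top image: yellow (304,194), green (332,188), red (338,217) and blue (309,223). Both cameras agree to about 2 mm, and the spacing comes out at about 70 mm. I'll first turn the gripper so its body clears the pot, with the fingers shut.

```bash
python3 -m creep '[[[0,0,0,-0.0735,0],[0,0,0,-0.0735,0],[0,0,0,-0.0735,0],[0,0,0,-0.0735,0],[0,0,0,-0.0735,0],[0,0,0,-0.0735,0],[0,0,0,-0.0735,0],[0,0,0,-0.0735,0]]]'; python3 -m creep '[[[0,0,0,-0.0735,0],[0,0,0,-0.0735,0],[0,0,0,0,0],[0,0,0,0,0]]]'
```

```text
clock: 2.07
tool_pos: [0.2732, -0.6172, 0.4047]
orientation: [-180.0, -0.0, -102.9]
force: [-0.6, 0.8, 0.1]
opening: 0.0398
gripper_force: 0.0
clock: 2.4
tool_pos: [0.2732, -0.6172, 0.4047]
orientation: [180.0, -0.0, -90.2]
force: [0.7, 0.0, 0.5]
opening: 0.0134
gripper_force: 0.0
```

```bash
python3 -m creep '[[[-0.137,-0.068,0,0,0],[-0.137,-0.068,0,0,0],[-0.137,-0.068,0,0,0],[-0.137,-0.068,0,0,0],[-0.137,-0.068,0,0,0],[-0.137,-0.068,0,0,0],[-0.137,-0.068,0,0,0],[-0.137,-0.068,0,0,0]]]'; python3 -m creep '[[[-0.137,-0.068,0,0,0],[-0.137,-0.068,0,0,0],[-0.137,-0.068,0,0,0],[-0.137,-0.068,0,0,0],[-0.137,-0.068,0,0,0],[-0.137,-0.068,0,0,0],[-0.137,-0.068,0,0,0],[-0.137,-0.068,0,0,0]]]';  python3 -m creep '[[[-0.137,-0.068,0,0,0],[-0.137,-0.068,0,0,0],[-0.137,-0.068,0,0,0],[-0.137,-0.068,0,0,0],[0,0,0,0,0],[0,0,0,0,0]]]'
```

```text
clock: 3.07
tool_pos: [0.3823, -0.3966, 0.4049]
orientation: [-180.0, -0.0, -90.2]
force: [0.4, -0.4, 0.5]
opening: 0.0006
gripper_force: 0.0
clock: 3.73
tool_pos: [0.4909, -0.1772, 0.405]
orientation: [-180.0, 0.0, -90.2]
force: [1.0, 0.9, -0.1]
opening: 0.0
gripper_force: 0.0
clock: 4.23
tool_pos: [0.5455, -0.0677, 0.4045]
orientation: [180.0, -0.0, -90.0]
force: [-0.4, -0.5, 0.1]
opening: 0.0006
gripper_force: 0.0
```

```bash
python3 -m creep '[[[0.005,0,0.12,0,0],[0,0,0.12,0,0],[0,0,0.12,0,0],[0,0,0.12,0,0],[0,0,0.12,0,0],[0,0,0.12,0,0],[0,0,0,0,0],[0,0,0,0,0]]]'
python3 - <<'E'
from h import *
p=snapshot("top");q=snapshot("side")
cv2.imwrite("pics/c1.png",np.vstack([cv2.resize(p["frame"][130:280,190:430,::-1],(480,300)),cv2.resize(q["frame"][130:280,250:490,::-1],(480,300))]))
print(telemetry.get_obs()["tool_pos"],telemetry.get_obs()["force"])
E
```

```text
clock: 4.9
tool_pos: [0.5444, -0.0709, 0.2602]
orientation: [179.8, -0.0, -90.1]
force: [0.2, 1.0, 0.4]
opening: 0.0004
gripper_force: 0.0
[ 0.5454816  -0.07045155  0.262192  ] [ 0.07411485 -0.37537892  0.14135083]
```

View pics/c1.png

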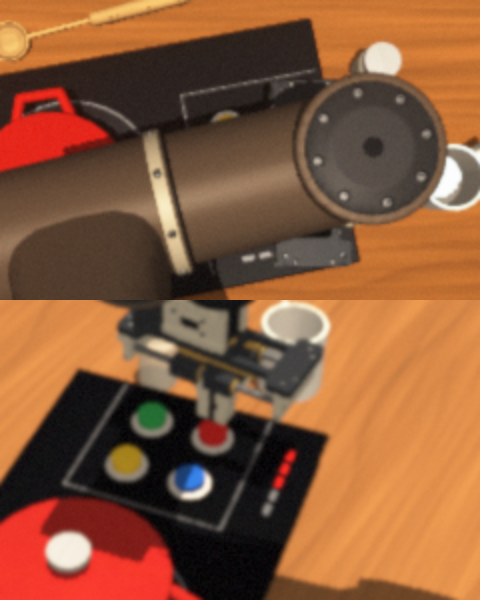

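The side view shows the shut fingers right over the red key (crop 213,415). I'll ease down.

```bash
python3 -m creep '[[[0,0,0.0175,0,0],[0,0,0.0175,0,0],[0,0,0.0175,0,0],[0,0,0.0125,0,0],[0,0,0,0,0],[0,0,0,0,0]]]'; python3 -m creep '[[[0,0,0.005,0,0],[0,0,0.005,0,0],[0,0,0,0,0]]]';python3 -m creep '[[[0,0,0.005,0,0],[0,0,0.005,0,0],[0,0,0,0,0]]]';python3 -m creep '[[[0,0,0.005,0,0],[0,0,0.005,0,0],[0,0,0,0,0]]]'
```

```text
clock: 5.5
tool_pos: [0.5449, -0.07, 0.2476]
orientation: [180.0, -0.0, -90.0]
force: [0.1, 0.1, -0.8]
opening: -0.0001
gripper_force: 0.0
clock: 5.75
tool_pos: [0.5449, -0.07, 0.2455]
orientation: [180.0, -0.0, -90.0]
force: [-0.1, -0.0, -0.6]
opening: 0.0007
gripper_force: 0.0
clock: 6.0
tool_pos: [0.545, -0.07, 0.2436]
orientation: [-180.0, 0.0, -90.0]
force: [0.5, 0.1, 0.5]
opening: 0.0003
gripper_force: 0.2
clock: 6.25
tool_pos: [0.545, -0.07, 0.2417]
orientation: [-180.0, 0.0, -90.0]
force: [-0.4, -1.0, 1.9]
opening: 0.0001
gripper_force: 1.0
```

```bash
for i in 1; do python3 -m creep '[[[0,0,0.005,0,0]]]'; python3 -m creep '[[[0,0,0.005,0,0]]]'; python3 -m creep '[[[0,0,0.005,0,0]]]'; python3 -m creep '[[[0,0,0,0,0],[0,0,0,0,0]]]'; done
```

```text
clock: 6.33
tool_pos: [0.545, -0.07, 0.2409]
orientation: [-180.0, -0.0, -90.0]
force: [-1.1, 0.7, 3.7]
opening: 0.0003
gripper_force: 2.1
clock: 6.42
tool_pos: [0.545, -0.07, 0.2398]
orientation: [-180.0, 0.0, -90.0]
force: [-1.2, -0.1, 5.1]
opening: 0.0002
gripper_force: 2.3
clock: 6.5
tool_pos: [0.545, -0.0701, 0.2387]
orientation: [-180.0, 0.0, -90.0]
force: [-1.0, 0.9, 4.5]
opening: 0.0004
gripper_force: 2.4
clock: 6.67
tool_pos: [0.545, -0.07, 0.2386]
orientation: [-180.0, 0.0, -90.0]
force: [0.0, 0.4, 3.5]
opening: 0.0008
gripper_force: 1.2
```

```bash
python3 -m creep '[[[0,0,0.005,0,0]]]'; python3 -m creep '[[[0,0,0.005,0,0]]]'; python3 -m creep '[[[0,0,0,0,0],[0,0,0,0,0]]]'
```

```text
clock: 6.75
tool_pos: [0.545, -0.0701, 0.2378]
orientation: [-180.0, -0.0, -90.0]
force: [-2.0, 0.8, 5.4]
opening: 0.0006
gripper_force: 2.6
clock: 6.83
tool_pos: [0.545, -0.07, 0.2368]
orientation: [-180.0, -0.0, -90.0]
force: [-0.9, 1.0, 6.1]
opening: 0.0003
gripper_force: 2.7
clock: 7.0
tool_pos: [0.545, -0.0701, 0.2366]
orientation: [-180.0, 0.0, -90.0]
force: [0.5, 0.1, 2.6]
opening: 0.0005
gripper_force: 1.4
```

```bash
python3 -m creep '[[[0,0,-0.05,0,0],[0,0,-0.1,0,0],[-0.082,-0.058,0,0,0],[-0.082,-0.058,0,0,0],[-0.082,-0.058,0,0,0],[-0.082,-0.058,0,0,0],[-0.082,-0.058,0,0,0],[0,0,0,0,0]]]'; python3 -m creep '[[[0,0,0,0,0],[0,0,0,0,0]]]'
python3 - <<'E'
from h import *
q=snapshot("side"); cv2.imwrite("pics/c2.png",cv2.resize(q["frame"][150:250,270:430,::-1],(640,400),interpolation=3))
E
```

```text
clock: 7.67
tool_pos: [0.6052, 0.0154, 0.2659]
orientation: [-180.0, -0.0, -89.8]
force: [0.8, 0.1, 0.8]
opening: 0.0002
gripper_force: 0.0
clock: 7.83
tool_pos: [0.6027, 0.0126, 0.2657]
orientation: [179.9, -0.0, -89.9]
force: [-0.6, 0.2, -0.3]
opening: 0.0008
gripper_force: 0.0
```

View pics/c2.png

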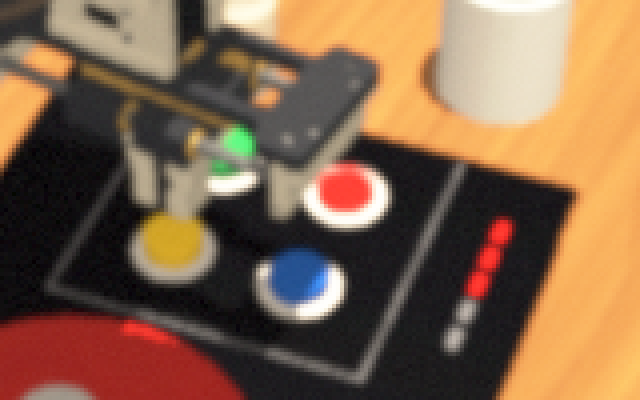

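Run:
```python
from h import *
q=snapshot("side"); K=np.array([[q["fx"],0,q["cx"]],[0,q["fy"],q["cy"]],[0,0,1.]])
def pr(X):
    u=cv2.projectPoints(np.array([X],float),np.array(q["rvec"],float),np.array(q["tvec"],float),K,np.array([q["k1"],0,0,0.]))[0][0,0]; return (u-[270,150])*4
t=np.array([.6027,.0126,.0877])
for d in(-.02,0,.02,): print("tip",d,pr(t+[d,0,0]))
for d in(-.05,-.0965,.0965): print("body",d,pr(t+[d,0,.066]))
print("key",pr([.603,.012,.066]))
for n,uv in(("red",(344,188)),("green",(236,150)),("blue",(300,275))): print(n,onz(q,np.array(uv)/4+[270,150],.066))
c,d=ray(q,np.array([285,218])/4+[270,150]); s=(.0126-c[1])/d[1]; print("prong",c+d*s)
```

```text
tip -0.02 [203.6047248  215.27168066]
tip 0 [170.40948081 200.81486135]
tip 0.02 [137.70431679 186.57157937]
body -0.05 [253.99823204 141.17679953]
body -0.0965 [338.69572453 176.33395524]
body 0.0965 [ 6.39529417 38.7252966 ]
key [171.85197775 229.63994428]
red [ 0.54208431 -0.0606859   0.066     ]
green [ 0.60599139 -0.05599902  0.066     ]
blue [0.53015306 0.00533453 0.066     ]
prong [0.53508486 0.0126     0.11072161]
```

Projecting the tip puts the fingers over yellow. The lower linkage sits 23 mm above the tips, so it clears blue. Next I'll press yellow.

```bash
python3 -m creep '[[[0,0,0.02,0,0],[0,0,0.02,0,0],[0,0,0.02,0,0],[0,0,0.02,0,0],[0,0,0,0,0],[0,0,0,0,0]]]'; python3 -m creep '[[[0,0,0.01,0,0],[0,0,0.01,0,0],[0,0,0.005,0,0],[0,0,0.005,0,0],[0,0,0.005,0,0]]]';python3 -m creep '[[[0,0,0.005,0,0],[0,0,0.005,0,0]]]';python3 -m creep '[[[0,0,0.005,0,0],[0,0,0.005,0,0]]]'
```

```text
clock: 8.43
tool_pos: [0.6028, 0.0118, 0.2502]
orientation: [180.0, -0.0, -90.0]
force: [0.6, 0.2, 0.4]
opening: 0.0002
gripper_force: 0.0
clock: 8.85
tool_pos: [0.6029, 0.012, 0.2436]
orientation: [-180.0, 0.0, -90.0]
force: [-0.9, -0.1, -0.7]
opening: 0.0002
gripper_force: 0.0
clock: 9.02
tool_pos: [0.6029, 0.012, 0.2419]
orientation: [-180.0, -0.0, -90.0]
force: [-2.6, 0.4, 4.2]
opening: 0.0007
gripper_force: 2.0
clock: 9.18
tool_pos: [0.6029, 0.012, 0.2399]
orientation: [-180.0, 0.0, -90.0]
force: [-1.6, 0.2, 3.2]
opening: 0.0006
gripper_force: 2.3
```

```bash
python3 -m creep '[[[0,0,0.005,0,0],[0,0,0.005,0,0]]]';python3 -m creep '[[[0,0,0.005,0,0]]]';python3 -m creep '[[[0,0,0,0,0],[0,0,0,0,0]]]'
```

```text
clock: 9.35
tool_pos: [0.6029, 0.012, 0.2378]
orientation: [-180.0, 0.0, -90.0]
force: [-1.5, 1.3, 4.7]
opening: 0.0002
gripper_force: 2.6
clock: 9.43
tool_pos: [0.6029, 0.012, 0.2367]
orientation: [-180.0, 0.0, -90.0]
force: [-2.2, 1.0, 5.1]
opening: 0.0005
gripper_force: 2.7
clock: 9.6
tool_pos: [0.6029, 0.012, 0.2366]
orientation: [-180.0, 0.0, -90.0]
force: [-2.1, -1.2, 4.1]
opening: 0.0005
gripper_force: 1.6
```

```bash
python3 -m creep '[[[0,0,-0.05,0,0],[0,0,-0.1,0,0],[0.115,-0.02,0,0,0],[0.115,-0.02,0,0,0],[0.115,-0.02,0,0,0],[0,0,0,0,0],[0,0,0,0,0],[0,0,0,0,0]]]'; python3 -m creep '[[[0,0,0.02,0,0],[0,0,0.02,0,0],[0,0,0.02,0,0],[0,0,0.02,0,0],[0,0,0,0,0],[0,0,0,0,0]]]'
```

```text
clock: 10.27
tool_pos: [0.6149, -0.057, 0.2668]
orientation: [-180.0, 0.0, -90.0]
force: [0.2, 0.7, 0.6]
opening: 0.0003
gripper_force: 0.0
clock: 10.77
tool_pos: [0.6148, -0.0568, 0.2502]
orientation: [179.9, -0.0, -89.9]
force: [0.8, -0.5, 0.4]
opening: 0.0007
gripper_force: 0.0
```

```bash
python3 -m creep '[[[0,0,0.01,0,0],[0,0,0.01,0,0],[0,0,0.005,0,0],[0,0,0.005,0,0],[0,0,0.005,0,0],[0,0,0.005,0,0],[0,0,0.005,0,0]]]';python3 -m creep '[[[0,0,0.005,0,0],[0,0,0.005,0,0]]]'; python3 -m creep '[[[0,0,0.005,0,0],[0,0,0.005,0,0]]]'
```

```text
clock: 11.35
tool_pos: [0.6149, -0.0571, 0.242]
orientation: [-180.0, -0.0, -90.0]
force: [-1.1, 0.8, 3.5]
opening: 0.0004
gripper_force: 2.0
clock: 11.52
tool_pos: [0.615, -0.057, 0.2399]
orientation: [-180.0, -0.0, -90.0]
force: [-1.3, 0.5, 4.2]
opening: 0.0006
gripper_force: 2.3
clock: 11.68
tool_pos: [0.6149, -0.0571, 0.2378]
orientation: [-180.0, -0.0, -90.0]
force: [-1.6, -0.0, 5.6]
opening: 0.0
gripper_force: 2.6
```

```bash
python3 -m creep '[[[0,0,0.005,0,0]]]'; python3 -m creep '[[[0,0,0,0,0],[0,0,-0.05,0,0],[0,0,-0.13,0,0],[0,0,-0.13,0,0],[0,0,-0.13,0,0],[0,0,-0.13,0,0],[0,0,-0.13,0,0],[0,0,-0.1,0,0]]]'; python3 -m creep '[[[0.13,0.06,0,0,0],[0.13,0.06,0,0,0],[0.13,0.06,0,0,0],[0.13,0.06,0,0,0],[0.13,0.06,0,0,0],[0.13,0.06,0,0,0],[0.13,0.06,0,0,0],[0.13,0.06,0,0,0]]]'; python3 -m creep '[[[0.13,0.06,0,0,0],[0.13,0.06,0,0,0],[0.13,0.06,0,0,0],[0.13,0.06,0,0,0],[0.13,0.06,0,0,0],[0,0,0,0,0],[0,0,0,0,0],[0,0,0,0,0]]]'
python3 - <<'E'
from h import *
np.set_printoptions(precision=4,suppress=True)
q=snapshot("side");p=snapshot("top")
cv2.imwrite("pics/c3.png",np.vstack([cv2.resize(p["frame"][130:280,190:430,::-1],(480,300)),cv2.resize(q["frame"][130:280,250:490,::-1],(480,300))]))
# depth: blob centre on the measured key axis (side camera)
A=dict(red=(.546,-.069),yellow=(.603,.012),green=(.615,-.057),blue=(.534,0))
N=dict(red=(355,196),yellow=(313,210),green=(325,188),blue=(344,217))
for c in A:
    uv,k,s=blob(q,c,N[c]); print(c,uv,k,s)
for n in("mug","salt","pot"): print(n,[onz(p,r["uv"],.05*(n=="pot")) for r in nets.landmark_of(p,n)[:1]])
E
```

```text
clock: 11.77
tool_pos: [0.615, -0.057, 0.2367]
orientation: [-180.0, -0.0, -90.0]
force: [-2.1, 0.7, 4.5]
opening: 0.0001
gripper_force: 2.7
clock: 12.43
tool_pos: [0.615, -0.0571, 0.3996]
orientation: [-179.9, 0.0, -90.0]
force: [0.8, 1.1, -0.4]
opening: 0.0003
gripper_force: 0.0
clock: 13.1
tool_pos: [0.5183, -0.2662, 0.3972]
orientation: [-180.0, 0.0, -90.0]
force: [-0.3, -0.8, 0.2]
opening: 0.0003
gripper_force: 0.0
clock: 13.77
tool_pos: [0.459, -0.3951, 0.3968]
orientation: [-180.0, 0.0, -90.0]
force: [0.1, -0.9, -0.1]
opening: 0.0001
gripper_force: 0.0
red [355.8933 196.08  ] 150 (np.int64(14), np.int64(22))
yellow [312.673  209.6604] 159 (np.int64(14), np.int64(14))
green [325.5619 188.3333] 105 (np.int64(12), np.int64(12))
blue [344.4615 217.426 ] 169 (np.int64(14), np.int64(14))
mug [array([ 0.5369, -0.24  ,  0.    ])]
salt [array([ 0.6843, -0.1703,  0.    ])]
pot [array([0.5363, 0.2099, 0.05  ])]
```

View pics/c3.png

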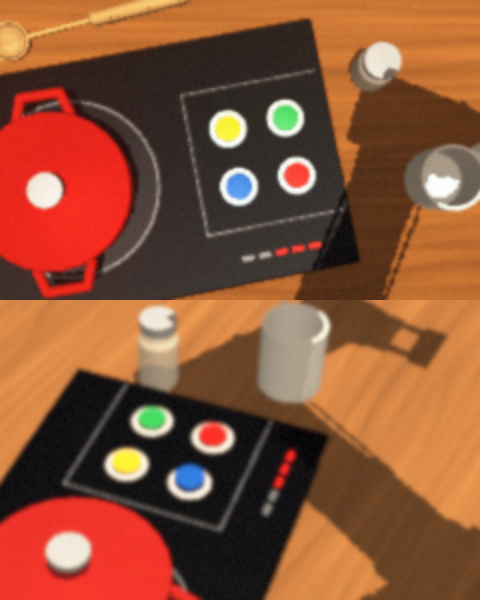

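The side view shows red (crop 213,433), yellow (126,460) and green (152,417) sunk close to their rings. Blue (190,478) is unchanged to the pixel, and the pot, mug, salt jar and spoon stand where they were. I'll hand the job in.

```bash
python3 -c "
from plant import workorder
print(workorder.close_job())"
```

```text
the job is handed in; nothing more can be done
None
```

I pushed in red, then yellow, then green, each about 7 mm of its 10 mm by tool height and contact force; all three stayed in, blue and the bystanders look unmoved, and the job is handed in (no verdict came back).

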